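# Try the drying case's lid, free its catch if it is caught, and hold the lid open

### The job

Soaps are drying in the wooden case: before touching the pink catch on its white lid, tug the lid gently up by its steel bar handle to learn whether it is caught, without straining the catch. If it is caught, lower it, slide the catch to the other end of its slot and lift again; if it comes freely, just go on opening. Raise the lid about half way (about 45 degrees), never letting it drop, and finish still holding it there, with the beaker, the bottle and the soap bar left where they stand.

Things in the scene. Friction and masses are not known exactly. Their poses are not given: they have to be found in the camera images.
- case: Pale wooden case, fixed, 240 (x) by 300 (y) by 90 mm high, a pink soap mould inside. Origin: centre of its underside, on the table. Its x axis points from its front edge (robot side, with the handle) to its rear edge (lid hinge), y to its left, z up. Place and yaw vary.
- lid_angle (a joint): Lid angle, rad: 0 shut, grows as the front edge rises. White, 240 x 300 x 8 mm, its top 98 mm above the table when shut; about 0.5 kg with its fittings; falls shut if let go. Caught, the handle still rises freely by 5 mm (0.022 rad), then a spring pulls back about 1.5 N more per mm. Not caught, only its weight (2 to 4 N at the handle) is felt.
- hinge (a point): Middle of the lid's hinge axis, at the top of the case's rear edge, 90 mm above the table; the axis lies along the case's y axis, and the lid turns about it as the front edge goes up.
- lid: The white lid with all that is on it. Origin on the hinge axis, midway along it, at the lid's underside; its axes are the case's when shut and tilt with it. On its top near the front edge stands a bright round steel bar handle: two posts 40 mm high, 120 mm apart, carry a bar 10 mm thick along the lid's y axis.
- bar (a point): Middle of the handle's 10 mm round bar, where to grip: 205 mm in front of the hinge axis, 40 mm above the lid's top face (48 mm above the hinge axis and 138 mm above the table when shut). It moves on an arc about the hinge, at first 0.23 mm rearward per mm of rise: a straight upward pull binds and feels caught. A vertical gripper can keep hold of it up to 45 degrees.
- catch (a joint): Place (m) of the pink slide catch along the case's y axis: -0.015 and 0.015 are the ends of its slot; starts near 0.015. About 2 N moves it; it stays where left. Nothing shows which end is free: if the lid is caught at one end it is free at the other; slide it fully over. It sticks while the lid is pulled up.
- knob (a point): Middle of the catch's pink knob, on the lid's top: a block 24 mm (case x) by 16 mm (case y) by 26 mm high, its top 29 mm above the lid's top face, this point 18 mm above the lid's top face, 115 mm in front of the hinge axis. Moves with the catch along y.
- tongue: Sprung steel tongue under the lid, out of sight when shut, carried along by the catch; origin 4 mm below the lid's top face under the knob. When caught, its foot pulls against a hidden keeper; it must never be strained with more than 30 N (the lid's handle then stands about 25 mm above its shut height).
- beaker: Clear beaker, 72 mm across, 95 mm high, standing loose to the right (case -y) of the case. Origin: centre of its underside.
- bottle: Amber bottle, 44 mm across, 100 mm high, standing loose to the left (case +y) of the case. Origin: centre of its underside.
- soap: Dusky pink soap bar, 55 by 80 by 28 mm, lying loose to the left (case +y) of the case, behind the bottle. Origin: centre of its underside.

How it is judged:
By the outcome, as a careful person would: the job done as asked, in the order asked, and still so for the second after the job is handed in, while the arm keeps its last pose, push and grip.
It also fails if it takes over 67 s, if anything falls off the work surface, if the arm or the gripper's body presses on something with over 40 N, if the wrist force passes 120 N, or if a joint passes its speed limit or range.

### The arm

A 6-joint arm with a two-finger parallel gripper is mounted at the origin on the work surface. World frame = base frame: x ahead of the robot, y to its left, z up, the work surface at z = 0. Lengths are in mm, angles in rad, forces in N, time in s.
With the tool pointing down it reaches from about 350 to 875 mm from the base axis. Payload 4.2 kg.
Tool frame: the origin (TCP) lies midway between the tips of the shut fingers; the grasp point (between the pads) lies 19 mm behind it; z points along the fingers, y is the direction in which the jaws open and shut (so a half turn about z gives the same grasp; the last joint's range is limited). The gripper opens to 85 mm and grips with 20 to 120 N. Pads are 22 mm wide; open, the fingers measure 114 mm over their backs; the gripper's body (76 mm by 85 mm) begins 54 mm behind the grasp point. The pads swing forward as they close: fully open they stand 13 mm farther back than shut.
Start: joints at [-0.889, 0.385, 0.008, 0, -1.194, -0.259], TCP at [256.46, -569.937, 231.312] pointing down, gripper open.
Joint ranges: [-3.14, 3.14], [-1.21, 2.06], [-1.07, 1.41], [-3.16, 2.05], [-2.99, -0.16], [-3.1, 3.1]. Speed limits (rad/s): [2.79, 2.79, 3.14, 3.14, 3.14, 3.14].

### API

Orientations are given as a unit quaternion [x, y, z, w].
In Python, from bench import arm, eyes, nets gives the robot as it stands.
- The arm moves only by the tool jog_arm, never from a script. Its argument "rows" is a list of rows, each a list of 3 entries, a list of its own where there are three numbers: the shift along the tool's x, y, z in cm, then the turn, a rotation vector about the tool's x, y, z in degrees, then the finger opening in cm, from 0 to 8.54. In form: [[[x, y, z], [ax, ay, az], jaw], ...]. A call has 1 to 10 rows; each row shifts and turns the commanded pose from where the row before left it, along the tool's axes as they then stand; what a row does not reach is not made up. A row lasts 1/8 s, in which the tool goes at most 62.5 mm and 10.7 degrees, less where a joint would pass 70% of its speed; a pose out of reach is approached as far as the arm can. A call with a gripper value outside its range is refused whole. The fingers move at their own pace and stop on an object; the grip force is fixed at half the most. Time passes only in rows, so rows that do not move let the fingers close. It gives the time, the measured TCP pose, the force and the opening at its end, in the units of the state.
- arm.read_state(): the state, without advancing time (a new reading comes with each control period).
- eyes.get_image(name): name is "scene" or "top"; returns the picture (480x640x3 uint8, red, green, blue); there is no depth.
- eyes.camera_model(name): a dict with "K" (3x3 intrinsics, pixels), "rvec" (rotation vector, rad) and "tvec" (3), from world to camera coordinates, as OpenCV has them. Camera axes: x right, y down, z forward; pixel columns grow to the right and rows downward; lengths in mm; the calibration is good to about 2 mm. A picture is of the moment at which its call begins. camera_model takes no time and is no camera call.
- arm.job_done(): hands the job in, once; it reports no verdict.
Trained networks look in the newest picture that a camera, given by its name, has taken for a name from the list of things; names that differ only in an ending like _2 or _b are one class to them, and where a whole thing is asked for, a point or a joint stands for the part that bears it (a point fixed in the world has none). Each returns a list of dicts, best first, with "conf" (0 to 1); they miss things now and then, are a little off and sometimes report something else, mostly with a low value. They report only what shows in the picture. A call takes as long as a camera call.
- nets.boxes_of(camera, name): "position" ([column, row] as shares, 0 to 1, of the picture: columns of its width, rows of its height, amid what is visible of it).
The state is a dict: "clock": time; "joints": joint angles; "joint_vel": joint speeds; "joint_efforts": joint torques, N m; "position": TCP position; "ee_rot": TCP orientation; "contact_force": force on the tool from outside, world axes, zero at the start; "wrist_torque": the same for the moment, N m; "gripper_width": finger opening in mm.
Only numpy, scipy, OpenCV 4.12 (cv2) and the standard library are available. Lean on these libraries where they do the work, as an engineer would, in place of code of your own. Each camera call takes 0.05 s, during which the arm holds its last target.

## Working session

There is one attempt and no reset: what is moved stays moved. The work goes in short steps, Python scripts to look and compute and a tool call to move; the robot and the scene stay as the last step left them, time stands still between calls to the robot, and variables do not carry over. Pictures are saved under pics/ and viewed, and the job is handed in when it is done.

Besides the shell and the picture viewer there is one more tool, called after ">>>" as name(argument=value, ...) on one line, values as JSON. jog_arm: Moves the arm, as the interface text tells. Its arguments: {"type":"object","properties":{"rows":{"type":"array","items":{"type":"array"}}},"required":["rows"]}

```bash
mkdir -p pics; python3 - <<'E'
from bench import arm,eyes,nets
import cv2,json
print(arm.read_state())
for n in("scene","top"):
    im=eyes.get_image(n);cv2.imwrite(f"pics/{n}0.png",im[:,:,::-1]);print(eyes.camera_model(n))
    for t in("bar","knob","beaker","bottle","soap"): print(n,t,nets.boxes_of(n,t)[:2])
E
```

```text
{'clock': 0.0, 'joints': array([-8.89399277e-01,  3.85575890e-01,  6.59235081e-03, -4.86105905e-04,
       -1.19399733e+00, -2.58594040e-01]), 'joint_vel': array([ 0.00042903,  0.00089235, -0.00048487,  0.00174756, -0.0008787 ,
       -0.00043824]), 'joint_efforts': array([-2.44878529e-04, -3.92285228e+01,  1.88398486e+01,  4.18628454e+00,
       -4.67017599e-03, -8.67783179e-07]), 'position': array([ 256.21225439, -569.4172593 ,  230.19872897]), 'ee_rot': array([-2.09742598e-01,  9.77756002e-01,  1.07614385e-03, -2.93260360e-04]), 'contact_force': array([0.02772835, 0.38524924, 0.29263951]), 'wrist_torque': array([ 0.0107597 , -0.03391121, -0.00901157]), 'gripper_width': 85.38150282717277}
{'K': array([[493.90098821,   0.        , 316.29092546],
       [  0.        , 493.90098821, 233.34818102],
       [  0.        ,   0.        ,   1.        ]]), 'rvec': array([ 0.77691382,  2.54922297, -1.16681351]), 'tvec': array([ 464.92210934, -151.30056927, 1230.0899149 ])}
scene bar [{'position': [0.533, 0.5685], 'conf': 0.97}]
scene knob [{'position': [0.5225, 0.5483], 'conf': 0.84}]
scene beaker [{'position': [0.3483, 0.4846], 'conf': 0.95}]
scene bottle [{'position': [0.7458, 0.7288], 'conf': 0.71}]
scene soap [{'position': [0.6756, 0.8479], 'conf': 0.97}, {'position': [0.5258, 0.5644], 'conf': 0.6}]
{'K': array([[450.85894024,   0.        , 319.70518146],
       [  0.        , 450.85894024, 243.51798719],
       [  0.        ,   0.        ,   1.        ]]), 'rvec': array([ 2.04159589, -2.19244657,  0.22550187]), 'tvec': array([100.09733925, 624.73790277, 978.90168833])}
top bar [{'position': [0.4636, 0.549], 'conf': 0.94}, {'position': [0.3031, 0.6579], 'conf': 0.41}]
top knob [{'position': [0.4573, 0.5331], 'conf': 0.71}]
top beaker [{'position': [0.6138, 0.4333], 'conf': 0.61}]
top bottle [{'position': [0.3067, 0.6631], 'conf': 0.56}]
top soap [{'position': [0.2941, 0.5679], 'conf': 0.73}]
```

View pics/scene0.png

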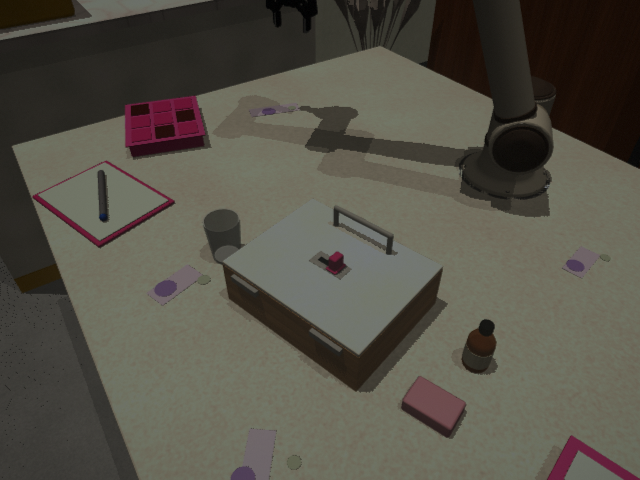

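View pics/top0.png

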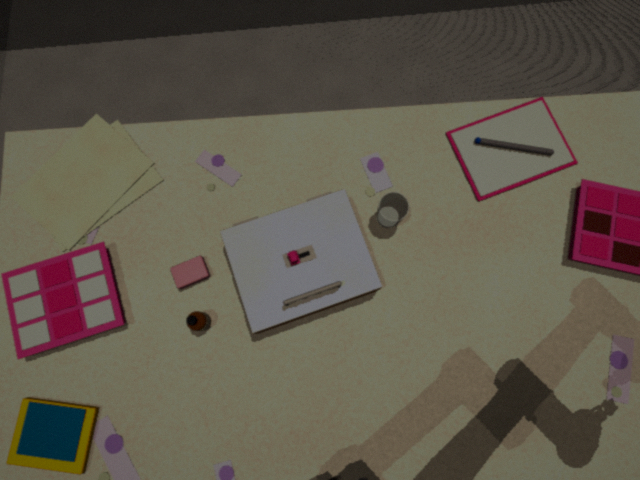

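```bash
cat > h.py <<'E'
import numpy as np,cv2
from scipy.optimize import least_squares
from bench import arm,eyes,nets
def proj(n,P):
    m=eyes.camera_model(n);return cv2.projectPoints(np.array(P,float).reshape(-1,1,3),m['rvec'],m['tvec'],m['K'],None)[0][:,0]
def w(p,L): # p = x,y of case centre, yaw ; L case coords
    c,s=np.cos(p[2]),np.sin(p[2]);L=np.array(L,float)
    return np.c_[p[0]+c*L[:,0]-s*L[:,1],p[1]+s*L[:,0]+c*L[:,1],L[:,2]]
COR=[[-120,150,98],[-120,-150,98],[120,150,98],[120,-150,98]]
BAR=[[-85,60,138],[-85,-60,138]]
E
python3 - <<'E'
from h import *
P=COR+BAR
obs={'top':[(252,331),(380,287),(223,229),(347,192),(285,303),(339,286)],
'scene':[(440,268),(315,206),(357,361),(225,263),(390,240),(336,211)]}
f=lambda p:np.concatenate([(proj(n,w([p[0]*1000,p[1]*1000,p[2]],P))-obs[n]).ravel() for n in obs])
r=least_squares(f,[.5,0,0],loss='soft_l1');p=r.x*[1000,1000,1];print(p,np.round(f(r.x).reshape(2,-1,2),1))
for n in obs:
    im=cv2.imread(f'pics/{n}0.png')
    q=proj(n,w(p,P+[[5,15,116],[5,-15,116]]))
    im=cv2.resize(im,None,fx=3,fy=3,interpolation=2)
    for a in q: cv2.circle(im,tuple(int(v*3+1) for v in a),3,(0,255,0),1)
    c=(q.mean(0)*3).astype(int)
    cv2.imwrite(f'pics/{n}0z.png',im[c[1]-300:c[1]+300,c[0]-400:c[0]+400])
E
```

```text
[5.94982251e+02 1.04224049e+02 2.50984100e-01] [[[-2.3  0.5]
  [ 0.9  0.3]
  [-4.  -0.6]
  [-2.  -3.9]
  [-1.7 -1.8]
  [-1.4 -3. ]]

 [[ 3.9 -1.4]
  [-1.1 -8.9]
  [-0.6 -6.1]
  [-3.2 -3.9]
  [ 0.9 -3.8]
  [ 1.2 -3.3]]]
```

View pics/top0z.png

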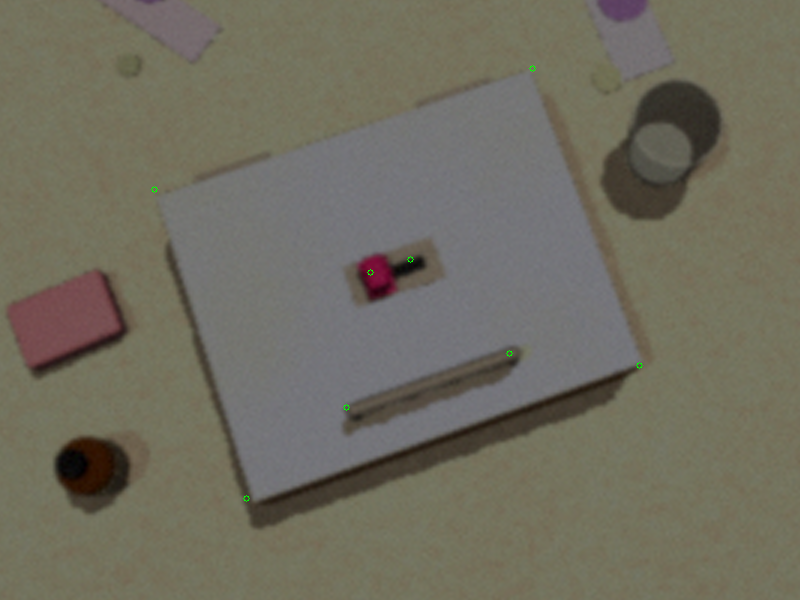

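View pics/scene0z.png

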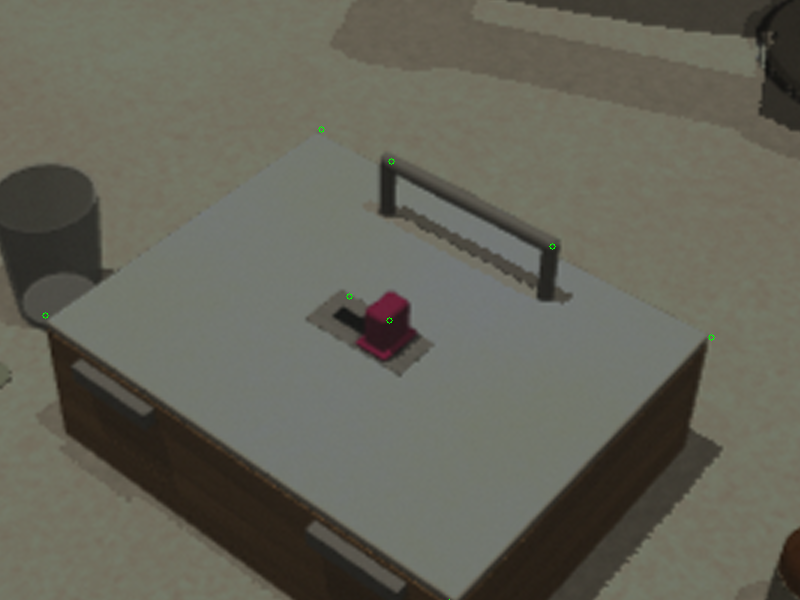

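```bash
python3 - <<'E'
from h import *
P=COR+BAR
p0=np.array([594.982251,104.224049,.2509841])
Z={'top':[(252,502),(640,366),(158,198),(534,70),(353,409),(513,353)],
'scene':[(707,343),(321,135),(455,600),(50,325),(550,240),(389,159)]}
obs={}
for n in Z:
    c=(proj(n,w(p0,P+[[5,15,116],[5,-15,116]])).mean(0)*3).astype(int)
    obs[n]=(np.array(Z[n])+c-[400,300]-1)/3
for use in (['top','scene'],['top'],['scene']):
    f=lambda p:np.concatenate([(proj(n,w([p[0]*1000,p[1]*1000,p[2]],P))-obs[n]).ravel() for n in use])
    r=least_squares(f,[.6,.1,.25],loss='soft_l1');p=r.x*[1000,1000,1]
    print(use,p,np.round(f(r.x).reshape(len(use),-1,2),1).tolist())
    print('bar',w(p,[[-85,0,138]]),'knob',w(p,[[5,15,116]]))
# free bar points triangulated
for i,nm in((4,'barL'),(5,'barR')):
    g=lambda X:np.concatenate([proj(n,X*1000)[0]-obs[n][i] for n in Z])
    r=least_squares(g,[.5,.1,.14]);print(nm,r.x*1000,r.fun)
for nm in('beaker','bottle','soap'):
    for n,(a,b) in {'top':(0,0)}.items():pass
E
```

```text
['top', 'scene'] [5.93585787e+02 1.02757259e+02 2.63085968e-01] [[[-0.4, 0.0], [1.0, -0.4], [-1.0, -1.4], [-0.8, -0.5], [-0.7, 0.3], [0.1, 0.2]], [[1.4, -3.5], [-0.7, -2.3], [-0.2, -0.5], [-1.5, -3.1], [0.7, 1.0], [0.3, -0.0]]]
bar [[511.51046358  80.65202574 138.        ]] knob [[594.51282318 118.54144775 116.        ]]
['top'] [5.93061727e+02 1.01906607e+02 2.61507437e-01] [[[-0.1, 0.2], [1.4, -0.1], [-0.6, -1.4], [-0.3, -0.3], [-0.4, 0.5], [0.4, 0.4]]]
bar [[510.95161263  79.93095941 138.        ]] knob [[594.01367844 117.68931244 116.        ]]
['scene'] [5.94821892e+02 1.04215511e+02 2.64988472e-01] [[[1.4, -2.9], [-1.0, -1.7], [-0.0, 0.6], [-1.8, -2.2], [0.6, 1.6], [0.1, 0.6]]]
bar [[512.78877259  81.95416854 138.        ]] knob [[595.71889728 120.00143414 116.        ]]
barL [496.27640941 136.99556293 139.25334567] [-0.01745066  0.01989985 -0.02158776 -0.00277981]
barR [527.61819844  22.68049034 138.08052848] [ 0.06178162 -0.08147034  0.08789409  0.01531892]
```

```bash
cat >> h.py <<'E'
from scipy.spatial.transform import Rotation as Ro
YAW=.265; BARP=np.array([511.8,80.1,138.])
CX=np.array([np.cos(YAW),np.sin(YAW),0]);CY=np.array([-np.sin(YAW),np.cos(YAW),0])
RG=np.c_[-CY,-CX,[0,0,-1]]
def go(target,R=RG):
    s=arm.read_state();R0=Ro.from_quat(s['ee_rot']).as_matrix()
    print('t',s['clock'],'pos',s['position'].round(1),'F',s['contact_force'].round(1),'w',round(s['gripper_width'],1))
    print('shift tool cm',(R0.T@(np.array(target)-s['position'])/10).round(3),'turn deg',np.degrees(Ro.from_matrix(R0.T@R).as_rotvec()).round(2), 'then-shift', (R.T@(np.array(target)-s['position'])/10).round(3))
E
python3 -c "
from h import *
go(BARP+[0,0,80])"
```

```text
t 0.6 pos [ 256.5 -569.9  231.3] F [-0.1 -0.7  1. ] w 85.5
shift tool cm [-49.958  48.802   1.332] turn deg [ -0.     0.   -80.96] then-shift [-56.047 -41.667   1.332]
```

>>> jog_arm(rows=[[[-2,2,0],[0,0,0],8.5],[[-4.2,4.1,0],[0,0,0],8.5],[[-4.2,4.1,0],[0,0,0],8.5],[[-4.2,4.1,0],[0,0,0],8.5],[[-4.2,4.1,0],[0,0,0],8.5],[[-4.2,4.1,0],[0,0,0],8.5],[[-4.2,4.1,0],[0,0,0],8.5],[[-4.2,4.1,0],[0,0,0],8.5],[[-4.2,4.1,0],[0,0,0],8.5],[[-4.2,4.1,0],[0,0,0],8.5]])

```text
clock: 1.85
position: [460.3, -50.0, 231.9]
ee_rot: [-0.21, 0.978, -0.0, 0.001]
contact_force: [1.9, -0.4, 0.2]
gripper_width: 85.1
```

>>> jog_arm(rows=[[[-4.2,4.1,0],[0,0,0],8.5],[[-2,2,0],[0,0,0],8.5],[[0,0,0],[0,0,-10],8.5],[[0,0,0],[0,0,-10],8.5],[[0,0,0],[0,0,-10],8.5],[[0,0,0],[0,0,-10],8.5],[[0,0,0],[0,0,-10],8.5],[[0,0,0],[0,0,-10],8.5],[[0,0,0],[0,0,-10],8.5],[[0,0,0],[0,0,-10],8.5]])

```text
clock: 3.1
position: [491.3, 29.2, 231.5]
ee_rot: [0.791, -0.612, 0.0, -0.0]
contact_force: [0.5, -0.4, 1.5]
gripper_width: 85.1
```

```bash
python3 -c "
from h import *
go(BARP+[0,0,60])"
```

```text
t 3.1 pos [491.3  29.2 231.5] F [ 0.5 -0.4  1.5] w 85.1
shift tool cm [-4.413 -3.261  3.351] turn deg [-0.02  0.   -0.63] then-shift [-4.377 -3.31   3.35 ]
```

>>> jog_arm(rows=[[[-4.4,-3.25,0],[0,0,-0.6],8.5],[[0,0,3.3],[0,0,0],6],[[0,0,0],[0,0,0],6],[[0,0,0],[0,0,0],6]])

```text
clock: 3.6
position: [512.5, 79.6, 199.3]
ee_rot: [0.792, -0.61, 0.001, -0.0]
contact_force: [-1.1, -0.0, -0.4]
gripper_width: 60.2
```

```bash
python3 -c "
from h import *
go(BARP+[0,0,-19])
for n in('scene','top'):
    im=cv2.resize(eyes.get_image(n),None,fx=2.5,fy=2.5,interpolation=2)
    q=proj(n,BARP)[0]*2.5;c=q.astype(int);cv2.imwrite(f'pics/{n}1.png',im[max(0,c[1]-250):c[1]+250,max(0,c[0]-300):c[0]+300,::-1])
"
```

```text
t 3.6 pos [512.5  79.6 199.3] F [-1.1 -0.  -0.4] w 60.2
shift tool cm [-0.069  0.062  8.035] turn deg [-0.07 -0.03 -0.35] then-shift [-0.066  0.051  8.035]
```

View pics/scene1.png

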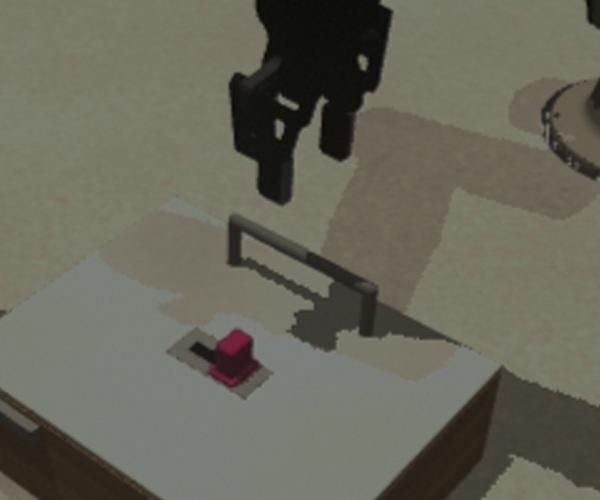

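View pics/top1.png

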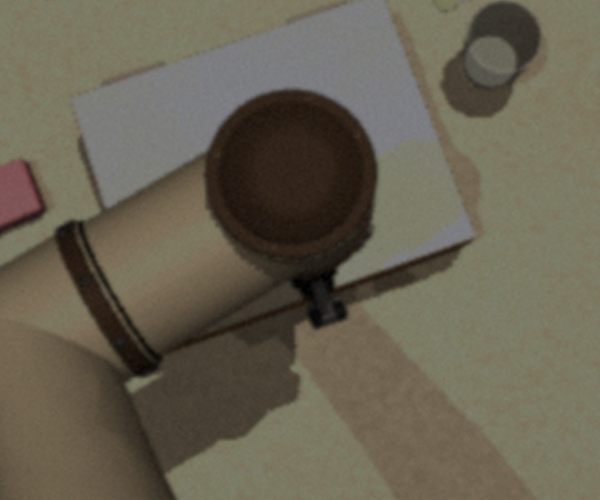

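>>> jog_arm(rows=[[[-0.1,0.05,4],[0,0,-0.3],6],[[0,0,3],[0,0,0],4],[[0,0,1],[0,0,0],3],[[0,0,0],[0,0,0],2.5],[[0,0,0],[0,0,0],2.5],[[0,0,0],[0,0,0],2.5]])

```text
clock: 4.45
position: [512.0, 80.9, 119.5]
ee_rot: [0.794, -0.608, 0.001, -0.001]
contact_force: [-0.5, 0.4, -0.1]
gripper_width: 25.2
```

```bash
python3 -c "
from h import *
go(BARP+[0,0,-19])
for n in('scene',):
    im=cv2.resize(eyes.get_image(n),None,fx=4,fy=4,interpolation=2)
    q=proj(n,BARP)[0]*4;c=q.astype(int);cv2.imwrite(f'pics/{n}2.png',im[max(0,c[1]-250):c[1]+250,max(0,c[0]-300):c[0]+300,::-1])
"
```

```text
t 4.45 pos [512.   80.9 119.5] F [-0.5  0.4 -0.1] w 25.2
shift tool cm [0.077 0.039 0.051] turn deg [-0.14  0.02 -0.06] then-shift [0.077 0.039 0.051]
```

View pics/scene2.png

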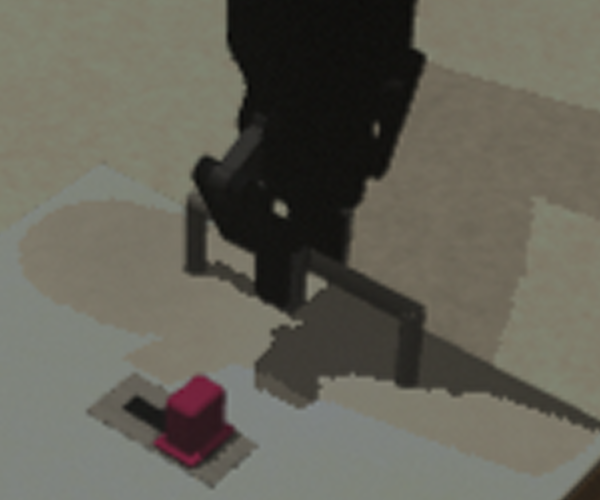

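>>> jog_arm(rows=[[[0,0.03,0],[0,0,0],1.6],[[0,0,0],[0,0,0],1.2],[[0,0,0],[0,0,0],0.8],[[0,0,0],[0,0,0],0.4],[[0,0,0],[0,0,0],0],[[0,0,0],[0,0,0],0]])

```text
clock: 5.25
position: [513.2, 81.3, 119.1]
ee_rot: [0.794, -0.608, 0.001, -0.002]
contact_force: [5.3, 0.3, -1.8]
gripper_width: 7.9
```

```bash
python3 -c "
from h import *
go(BARP+[0,0,-19]);print(arm.read_state()['wrist_torque'])"
```

```text
t 5.25 pos [513.2  81.3 119.1] F [ 5.3  0.3 -1.8] w 7.9
shift tool cm [0.085 0.164 0.011] turn deg [-0.29  0.   -0.01] then-shift [0.085 0.164 0.012]
[ 0.12488109 -1.41244246  0.00498485]
```

>>> jog_arm(rows=[[[0,-0.1,0],[0,0,0],0],[[0,0,0],[0,0,0],0],[[0,0,0],[0,0,0],0]])

```text
clock: 5.62
position: [513.1, 81.3, 119.1]
ee_rot: [0.794, -0.608, 0.001, -0.001]
contact_force: [3.1, 1.7, 2.8]
gripper_width: 8.2
```

```bash
python3 -c "
from h import *
go(BARP+[0,0,-19]);print(arm.read_state()['wrist_torque'])"
```

```text
t 5.625 pos [513.1  81.3 119.1] F [3.1 1.7 2.8] w 8.2
shift tool cm [0.082 0.157 0.006] turn deg [-0.17  0.01 -0.03] then-shift [0.082 0.157 0.006]
[ 0.37073463 -1.18715403  0.04233463]
```

>>> jog_arm(rows=[[[0,-0.03,-0.12],[0,0,0],0],[[0,-0.03,-0.13],[0,0,0],0],[[0,0,0],[0,0,0],0],[[0,0,0],[0,0,0],0]])

```text
clock: 6.12
position: [513.2, 81.3, 119.8]
ee_rot: [0.794, -0.608, 0.0, -0.001]
contact_force: [7.2, 0.4, -6.3]
gripper_width: 7.6
```

>>> jog_arm(rows=[[[0,-0.03,-0.12],[0,0,0],0],[[0,-0.03,-0.13],[0,0,0],0],[[0,0,0],[0,0,0],0],[[0,0,0],[0,0,0],0]])

```text
clock: 6.62
position: [513.7, 81.5, 122.2]
ee_rot: [0.794, -0.608, 0.0, -0.001]
contact_force: [8.0, 1.4, -5.2]
gripper_width: 7.7
```

>>> jog_arm(rows=[[[0,-0.03,-0.12],[0,0,0],0],[[0,-0.03,-0.13],[0,0,0],0],[[0,0,0],[0,0,0],0],[[0,0,0],[0,0,0],0]])

```text
clock: 7.12
position: [514.3, 81.7, 124.6]
ee_rot: [0.794, -0.608, 0.0, -0.001]
contact_force: [7.6, 0.4, -6.5]
gripper_width: 8.2
```

>>> jog_arm(rows=[[[0,-0.06,-0.12],[0,0,0],0],[[0,-0.06,-0.13],[0,0,0],0],[[0,0,0],[0,0,0],0],[[0,0,0],[0,0,0],0]])

```text
clock: 7.62
position: [514.9, 81.8, 126.9]
ee_rot: [0.794, -0.608, -0.0, -0.0]
contact_force: [6.9, 1.2, -6.1]
gripper_width: 7.6
```

>>> jog_arm(rows=[[[0,-0.06,-0.12],[0,0,0],0],[[0,-0.06,-0.13],[0,0,0],0],[[0,0,0],[0,0,0],0],[[0,0,0],[0,0,0],0]])

```text
clock: 8.12
position: [515.5, 82.0, 129.1]
ee_rot: [0.794, -0.608, -0.001, 0.0]
contact_force: [6.2, 1.7, -7.0]
gripper_width: 7.8
```

>>> jog_arm(rows=[[[0,-0.06,-0.12],[0,0,0],0],[[0,-0.06,-0.13],[0,0,0],0],[[0,0,0],[0,0,0],0],[[0,0,0],[0,0,0],0]])

```text
clock: 8.62
position: [516.0, 82.1, 131.3]
ee_rot: [0.794, -0.608, -0.001, 0.001]
contact_force: [4.8, 0.8, -6.3]
gripper_width: 7.9
```

```bash
python3 -c "
from h import *
im=eyes.get_image('scene')
F=[]
for i in range(10):
    eyes.get_image('top');s=arm.read_state();F.append(np.r_[s['contact_force'],s['wrist_torque'],s['position']])
print(np.mean(F,0).round(2),np.std(F,0).round(2))
im=cv2.resize(im,None,fx=4,fy=4,interpolation=2)
q=proj('scene',BARP)[0]*4;c=q.astype(int);cv2.imwrite('pics/scene3.png',im[max(0,c[1]-250):c[1]+250,max(0,c[0]-300):c[0]+300,::-1])
"
```

```text
[ 5.7500e+00  1.5800e+00 -6.5100e+00  3.2000e-01 -1.4300e+00  6.0000e-02
  5.1605e+02  8.2120e+01  1.3131e+02] [0.52 0.58 0.4  0.02 0.03 0.03 0.01 0.01 0.01]
```

View pics/scene3.png

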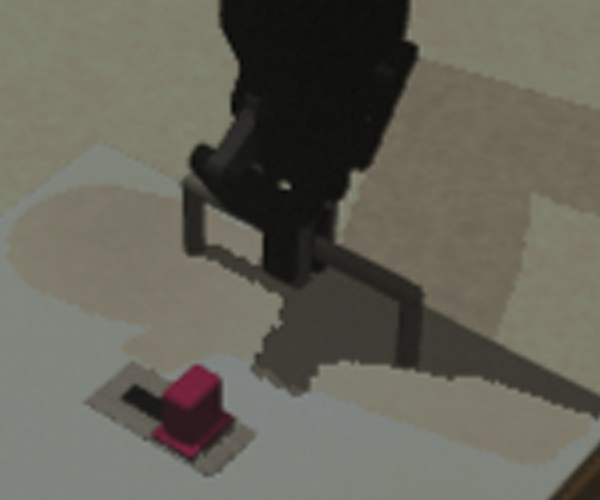

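```bash
cat >> h.py <<'E'
P0=np.array([513.1,81.3,119.1])
def lid():
    s=arm.read_state();d=s['position']-P0;x=-205+d@CX;z=48+d[2]
    return np.degrees(np.arctan2(z,-x))-13.18, np.hypot(x,z), d@CY
E
python3 -c "
from h import *
print(lid())
R=21.055
a=np.radians(13.18+np.array([3.4,6,10,15,20,25,30,35,40,45]))
print(np.c_[-np.diff(-R*np.cos(a)),-np.diff(R*np.sin(a))].round(3))"
```

```text
(np.float64(3.424532362896951), np.float64(210.72246904510706), np.float64(0.023666331391635757))
[[-0.293 -0.909]
 [-0.531 -1.37 ]
 [-0.796 -1.655]
 [-0.937 -1.58 ]
 [-1.071 -1.492]
 [-1.197 -1.393]
 [-1.314 -1.283]
 [-1.421 -1.164]
 [-1.517 -1.036]]
```

>>> jog_arm(rows=[[[0,-0.08,-0.2],[0,0,0],0],[[0,-0.07,-0.2],[0,0,0],0],[[0,0,0],[0,0,0],0]])

```text
clock: 9.55
position: [517.2, 82.4, 135.1]
ee_rot: [0.794, -0.608, -0.001, 0.001]
contact_force: [5.5, 1.6, -6.4]
gripper_width: 7.7
```

```bash
python3 -c "
from h import *
print(lid());go(P0)"
```

```text
(np.float64(4.505916772218416), np.float64(210.73428839213028), np.float64(0.02154974020419411))
t 9.55 pos [517.2  82.4 135.1] F [ 5.5  1.6 -6.4] w 7.7
shift tool cm [0.004 0.416 1.604] turn deg [ 0.23  0.03 -0.11] then-shift [0.002 0.423 1.602]
```

At 16 mm the force is still flat at about 6 N. A caught lid would have added about 16 N, so it is free and I go on opening without touching the catch.

>>> jog_arm(rows=[[[0,-0.12,-0.36],[0,0,0],0],[[0,-0.13,-0.35],[0,0,0],0],[[0,-0.13,-0.34],[0,0,0],0],[[0,-0.14,-0.34],[0,0,0],0],[[0,-0.14,-0.34],[0,0,0],0]])

```text
clock: 10.18
position: [523.6, 84.2, 153.5]
ee_rot: [0.794, -0.608, -0.001, 0.001]
contact_force: [2.0, 2.0, -6.0]
gripper_width: 8.2
```

```bash
python3 -c "
from h import *
print(lid());go(P0)"
```

```text
(np.float64(9.826866624023697), np.float64(210.90525877212184), np.float64(0.06161649429427806))
t 10.175 pos [523.6  84.2 153.5] F [ 2.  2. -6.] w 8.2
shift tool cm [0.009 1.074 3.447] turn deg [ 0.22  0.02 -0.09] then-shift [0.006 1.087 3.443]
```

>>> jog_arm(rows=[[[0,-0.15,-0.34],[0,0,0],0],[[0,-0.16,-0.33],[0,0,0],0],[[0,-0.16,-0.33],[0,0,0],0],[[0,-0.16,-0.33],[0,0,0],0],[[0,-0.17,-0.33],[0,0,0],0],[[0,-0.18,-0.32],[0,0,0],0],[[0,-0.18,-0.32],[0,0,0],0],[[0,-0.19,-0.32],[0,0,0],0],[[0,-0.19,-0.31],[0,0,0],0],[[0,-0.2,-0.31],[0,0,0],0]])

```text
clock: 11.42
position: [540.3, 88.8, 187.1]
ee_rot: [0.794, -0.608, -0.001, 0.001]
contact_force: [-4.3, 3.6, -2.6]
gripper_width: 8.0
```

```bash
python3 -c "
from h import *
print(lid());go(P0)"
```

```text
(np.float64(20.088842444980997), np.float64(211.41849768902466), np.float64(0.06779712307103883))
t 11.425 pos [540.3  88.8 187.1] F [-4.3  3.6 -2.6] w 8.0
shift tool cm [0.014 2.8   6.807] turn deg [ 0.19  0.03 -0.08] then-shift [0.007 2.823 6.798]
```

>>> jog_arm(rows=[[[0,-0.2,-0.31],[0,0,0],0],[[0,-0.21,-0.3],[0,0,0],0],[[0,-0.21,-0.3],[0,0,0],0],[[0,-0.22,-0.29],[0,0,0],0],[[0,-0.22,-0.29],[0,0,0],0],[[0,-0.23,-0.29],[0,0,0],0],[[0,-0.23,-0.28],[0,0,0],0],[[0,-0.24,-0.28],[0,0,0],0],[[0,-0.24,-0.27],[0,0,0],0],[[0,-0.25,-0.27],[0,0,0],0]])

```text
clock: 12.68
position: [561.3, 94.6, 215.7]
ee_rot: [0.794, -0.608, -0.002, 0.002]
contact_force: [-6.0, 2.9, -3.7]
gripper_width: 7.5
```

```bash
python3 -c "
from h import *
print(lid());go(P0)
for n in('scene',):
    im=cv2.resize(eyes.get_image(n),None,fx=3,fy=3,interpolation=2)
    q=proj(n,BARP+[30,0,60])[0]*3;c=q.astype(int);cv2.imwrite(f'pics/{n}4.png',im[max(0,c[1]-250):c[1]+250,max(0,c[0]-300):c[0]+300,::-1])
"
```

```text
(np.float64(29.83631801682686), np.float64(212.01412944301285), np.float64(0.1737547010202362))
t 12.675 pos [561.3  94.6 215.7] F [-6.   2.9 -3.7] w 7.5
shift tool cm [0.031 4.948 9.69 ] turn deg [ 0.3   0.04 -0.08] then-shift [0.017 4.998 9.664]
```

View pics/scene4.png

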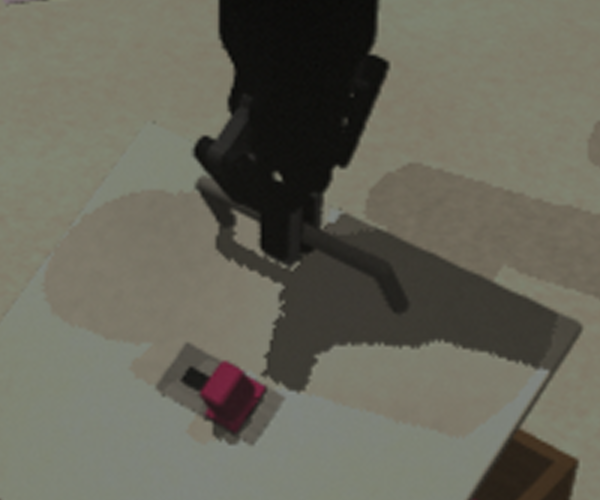

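>>> jog_arm(rows=[[[0,-0.27,-0.25],[0,0,0],0],[[0,-0.27,-0.25],[0,0,0],0],[[0,-0.27,-0.25],[0,0,0],0],[[0,-0.28,-0.24],[0,0,0],0],[[0,-0.28,-0.24],[0,0,0],0],[[0,-0.29,-0.23],[0,0,0],0],[[0,-0.29,-0.23],[0,0,0],0],[[0,-0.29,-0.22],[0,0,0],0],[[0,-0.3,-0.22],[0,0,0],0]])

```text
clock: 13.85
position: [585.0, 101.1, 239.3]
ee_rot: [0.794, -0.608, -0.002, 0.002]
contact_force: [-12.2, 4.2, 5.8]
gripper_width: 8.0
```

```bash
python3 -c "
from h import *
print(lid());go(P0)
th=np.radians(45);x=-205*np.cos(th)+48*np.sin(th);z=48*np.cos(th)+205*np.sin(th)
go(P0+CX*(x+205)+[0,0,z-48])"
```

```text
(np.float64(39.02532414783749), np.float64(212.81020008908848), np.float64(0.2455112807115812))
t 13.85 pos [585.  101.1 239.3] F [-12.2   4.2   5.8] w 8.0
shift tool cm [ 0.035  7.392 12.057] turn deg [ 0.32  0.02 -0.04] then-shift [ 0.025  7.458 12.017]
t 13.85 pos [585.  101.1 239.3] F [-12.2   4.2   5.8] w 8.0
shift tool cm [ 0.023 -1.934 -1.084] turn deg [ 0.32  0.02 -0.04] then-shift [ 0.025 -1.94  -1.073]
```

>>> jog_arm(rows=[[[0,-0.25,-0.28],[0,0,0],0],[[0,-0.26,-0.24],[0,0,0],0],[[0,-0.28,-0.2],[0,0,0],0],[[0,-0.28,-0.2],[0,0,0],0],[[0,-0.28,-0.2],[0,0,0],0],[[0,-0.28,-0.2],[0,0,0],0],[[0,0,0],[0,0,0],0],[[0,0,0],[0,0,0],0]])

```text
clock: 14.85
position: [602.1, 105.8, 252.2]
ee_rot: [0.794, -0.608, -0.001, 0.001]
contact_force: [-8.5, 5.0, 3.2]
gripper_width: 8.1
```

```bash
python3 -c "
from h import *
print(lid());go(P0)
for n in('scene','top'):
    im0=eyes.get_image(n);cv2.imwrite(f'pics/{n}5f.png',im0[:,:,::-1])
    im=cv2.resize(im0,None,fx=2.5,fy=2.5,interpolation=2)
    q=proj(n,BARP+[60,0,60])[0]*2.5;c=q.astype(int);cv2.imwrite(f'pics/{n}5.png',im[max(0,c[1]-250):c[1]+300,max(0,c[0]-350):c[0]+350,::-1])
"
```

```text
(np.float64(44.924926648398284), np.float64(213.3637262406304), np.float64(0.32505848134966947))
t 14.85 pos [602.1 105.8 252.2] F [-8.5  5.   3.2] w 8.1
shift tool cm [ 0.045  9.198 13.335] turn deg [ 0.12  0.03 -0.03] then-shift [ 0.033  9.227 13.315]
```

View pics/scene5.png

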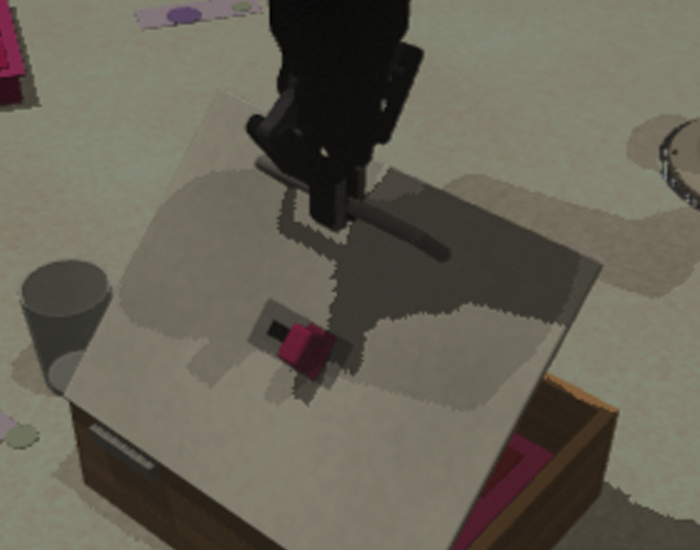

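View pics/scene5f.png

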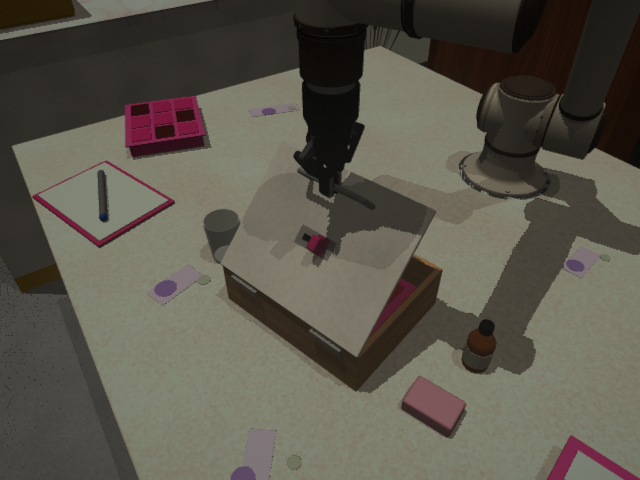

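```bash
python3 - <<'E'
from h import *
p=[594,103.3,.265]
obs=np.array([[433.5,211],[286,148],[373,206],[328,185]])
for t in (40,43,45,47,50):
    a=np.radians(t);L=[]
    for x,y,z in [(-240,150,8),(-240,-150,8),(-205,60,48)]:
        L.append([120+x*np.cos(a)+z*np.sin(a),y,90-x*np.sin(a)+z*np.cos(a)])
    print(t,proj('scene',w(p,L)).round(1).tolist())
E
```

```text
40 [[438.8, 212.4], [288.3, 142.9], [367.1, 200.2]]
43 [[436.6, 210.2], [284.6, 140.2], [363.7, 199.5]]
45 [[435.0, 209.0], [282.0, 138.6], [361.2, 199.3]]
47 [[433.3, 207.9], [279.2, 137.1], [358.7, 199.2]]
50 [[430.4, 206.6], [274.9, 135.2], [354.6, 199.4]]
```

>>> jog_arm(rows=[[[0,0,0],[0,0,0],0],[[0,0,0],[0,0,0],0],[[0,0,0],[0,0,0],0],[[0,0,0],[0,0,0],0],[[0,0,0],[0,0,0],0],[[0,0,0],[0,0,0],0],[[0,0,0],[0,0,0],0],[[0,0,0],[0,0,0],0]])

```text
clock: 15.95
position: [602.1, 105.8, 252.2]
ee_rot: [0.794, -0.608, -0.001, 0.001]
contact_force: [-8.4, 4.2, 3.3]
gripper_width: 7.6
```

```bash
python3 -c "
from bench import arm,nets,eyes
eyes.get_image('scene')
for t in('beaker','bottle','soap'):print(t,nets.boxes_of('scene',t)[:1])
print(arm.job_done())"
```

```text
beaker [{'position': [0.3428, 0.4798], 'conf': 0.89}]
bottle [{'position': [0.7448, 0.7256], 'conf': 0.62}]
soap [{'position': [0.678, 0.8513], 'conf': 0.61}]
the job is handed in; nothing more can be done
None
```

The lid is open to about 45° and the gripper is still holding it. It was not caught, so I never touched the catch.

- **Tug test:** I gripped the bar and raised it along its arc in small steps. The pull stayed flat at 5 to 7 N from about 1 mm up to 16 mm of rise. A caught lid would have shown about 16 N more by then.
- **Last checks:** The arm's position puts the lid at 44.9°. It held still for over a second, with about 10 N at the wrist and the fingers closed on the bar at about 8 mm.
- **Other objects:** In the scene picture the beaker, bottle and soap bar are where they started. The detected positions agree to within about 4 pixels.
- **Small disagreements:**
  - The radius I measured for the bar's path grew from 210.6 to 213.4 mm, so the bar may have shifted a few mm in the pads, or my hinge estimate is slightly off.
  - My picture check of the angle is rough: the left corner fits about 45°, while the right corner is about 10 pixels off. The angle could be a few degrees out.

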